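# Line up two bushings of a jig with the guide rod

### The job

Swing the hinged leaf of the bushing jig shut until its end rests in the catch, and only then lift the longest of the three rods out of the rack by its wooden handle. Thread it down through the bushing in the leaf and on through the one in the plate below, and finish holding it there: tip showing below the lower plate but clear of the base board, handle clear of the leaf, the rod hanging still in the gripper and not let go. Leave the other rods in the rack and the other things on the bench alone.

Things in the scene. Friction and masses are not known exactly. Their poses are not given: they have to be found in the camera images.
- jig: bushing jig, fixed on the bench: plywood base board 110 (x) x 215 (y) x 16 mm with a wooden cheek at each y end; origin under the board's centre, z up. A fixed aluminium plate spans the cheeks 50 to 62 mm above the bench and carries the lower bushing; below it is a free gap of 34 mm down to the board. The leaf's hinge is on the +y cheek, its catch on the -y cheek.
- leaf (a joint): angle of the jig's hinged aluminium leaf: 0 = shut, level; grows as the free end swings up; 1.57 = upright, stop at 1.75. The hinge is stiff: the leaf stays where it is left; 1 to 3 N at the free end moves it. Shut, it reaches from the hinge towards the jig's -y, faces 100 and 112 mm above the bench. Leaf 50 mm wide, 12 mm thick, end 177 mm from the hinge axis.
- leaf_hinge (a point): middle of the leaf's hinge axis (axis along the jig's x), 88 mm from the jig's origin along its +y, 106 mm above the bench; in the middle of the leaf's thickness
- leaf_end (a point): middle of the leaf's free end edge, on its upper (outer) face; moves with the leaf
- upper_bushing (a point): centre of the mouth of the upper bushing, on the upper face of the leaf, 88 mm from the hinge axis; z axis along the bore, 14 mm wide with a 2 mm bevel, 12 mm deep, right through; moves with the leaf. With the leaf shut it lies straight above the lower bushing.
- lower_bushing (a point): centre of the mouth of the lower bushing on the fixed plate, 62 mm above the bench, on the vertical through the jig's origin; bore 14 mm with a 2 mm bevel, 12 mm deep, right through
- rod: guide rod, the longest of three in the rack: round steel shank 12 mm thick, 115 mm long, its last 12 mm tapering to a 7 mm foot; on it a round wooden handle 26 mm thick, 45 mm tall. 0.10 to 0.17 kg. Origin at the tip (centre of the foot), z along the rod to the handle. At the start it stands upright, tip 10 mm above the bench, handle from 125 to 170 mm.
- rod_tip (a point): the tip of the guide rod (centre of its foot)
- catch (a point): where the end of the shut leaf rests: top of the -y cheek, 100 mm above the bench, between two steel prongs (gap 56 mm along the jig's x, tops 120 mm above the bench)
- rack: wooden rod rack, fixed: block 180 (x) x 56 (y) x 50 mm, origin under its centre, with three blind holes 40 mm deep, 13.5 mm wide, at -60, 0 and 60 mm along its x. Each holds one rod, in any order; the shorter rods' handles end 125 and 110 mm above the bench.
- pin_mid: middle rod in the rack: as the guide rod, but with a 70 mm shank; leave in its hole
- pin_short: shortest rod in the rack: as the guide rod, but with a 55 mm shank; leave in its hole
- corebox: square wooden core box half, 130 x 130 x 45 mm, with a square well, at the back; bystander, origin under its centre
- mallet: hammer lying at the back; bystander
- chisel: hand tool with a handle lying at the left; bystander
- cone: red turned cone pattern, 54 mm wide, 80 mm tall, standing at the back left; bystander, origin under its centre
- plug: black rubber plug, 40 mm wide, 30 mm tall, standing at the back, beyond the jig; bystander, origin under its centre
- offcut: wood offcut 100 x 40 x 30 mm at the right; bystander, origin under its centre
Things that resemble listed ones, but are neither listed nor needed, are in the scene too. Leave any green look-alike of the rod alone.

How it is judged:
By the outcome, as a careful person would: the job done as asked, in the order asked, and still so for the second after the job is handed in, while the arm keeps its last pose, push and grip.
It also fails if it takes over 58 s, if anything falls off the work surface, if the arm or the gripper's body presses on something with over 40 N, if the wrist force passes 120 N, or if a joint passes its speed limit or range.

### The arm

A 7-joint arm with a two-finger parallel gripper is mounted at the origin on the work surface. World frame = base frame: x ahead of the robot, y to its left, z up, the work surface at z = 0. Lengths are in m, angles in rad, forces in N, time in s.
With the tool pointing down it reaches from about 0.425 to 0.925 m from the base axis. Payload 6.8 kg.
Tool frame: the origin (TCP) lies midway between the tips of the shut fingers; the grasp point (between the pads) lies 19 mm behind it; z points along the fingers, y is the line along which they close (so a half turn about z gives the same grasp; the last joint's range is limited). The gripper opens to 85 mm and grips with 20 to 120 N. Pads are 22 mm wide; open, the fingers measure 114 mm over their backs; the gripper's body (76 mm by 85 mm) begins 54 mm behind the grasp point. The pads swing forward as they close: fully open they stand 13 mm farther back than shut.
Start: joints at [1.029, 0.477, 0.022, 1.555, -0.011, 1.109, -0.083], TCP at [0.284, -0.612, 0.231] pointing down, gripper open.
Joint ranges: [-2.96, 2.96], [-0.34, 2.1], [-1.41, 1.46], [0.24, 2.44], [-1.37, 4.51], [0.17, 1.92], [-2.96, 2.96]. Speed limits (rad/s): [2.39, 2.39, 3.14, 3.14, 3.14, 3.14, 3.14].

### API

Orientations are given as a unit quaternion [w, x, y, z].
In Python, from station import * gives the robot as it stands. The module is installed in compiled form; this text tells all that it offers.
- The arm moves only by the shell command python3 -m jog 'ROWS' [OPENING] [FORCE]. ROWS is JSON, a list of rows, each an object of numbers: "x", "y", "z": the shift along the tool's x, y, z in m; "ax", "ay", "az": the turn, a rotation vector about the tool's x, y, z in rad. In form: [{"x": .., "y": .., "z": .., "ax": .., "ay": .., "az": ..}, ...]. A call has 1 to 12 rows; each row is the pose to reach, as a shift and turn from the pose commanded when the call began, along the tool's axes at that moment; what a row does not reach only later rows make up. A row lasts 1/10 s, in which the tool goes at most 50 mm and 8.59 degrees, less where a joint would pass 70% of its speed; a pose out of reach is approached as far as the arm can. A call with a gripper value outside its range is refused whole. OPENING is the opening, from 0 (shut) to 1 (fully open), set as the call begins (- or left out, the last holds). The fingers move at their own pace and stop on an object; FORCE is the grip in N (left out, the last holds). Time passes only in rows, so rows that repeat a pose let the fingers close. It gives the time, the measured TCP pose, the force, the opening and the grip force at its end, in the units of the state.
- get_obs(): the state, without advancing time (a new reading comes with each control period).
- read_camera(name): name is "side" or "top" or "wrist"; returns the picture (384x512x3 uint8, red, green, blue); there is no depth.
- camera_params(name): a dict with "K" (3x3 intrinsics, pixels), "origin" and "attitude" of the camera in the world. Camera axes: x right, y up, looking along -z (the intrinsics and any distortion apply to the point x, -y, -z); pixel columns grow to the right and rows downward; lengths in m; the calibration is good to about 2 mm. A picture is of the moment at which its call begins: read the wrist's pose just before it. camera_params takes no time and is no camera call; for the wrist camera it gives the pose at the moment of the call.
- hand_in(): hands the job in; it is judged then, once.
The state is a dict: "t": time; "q": joint angles; "joint_vel": joint speeds; "joint_torque": joint torques, N m; "eef_pos": TCP position; "tool_rot": TCP orientation; "contact_force": force on the tool from outside, world axes, zero at the start; "torque": the same for the moment, N m; "gripper_width": opening from 0.0 (shut) to 1.0 (fully open); "grasp_force": force on a finger pad.
Only numpy, scipy, OpenCV 4.12 (cv2) and the standard library are available. Lean on these libraries where they do the work, as an engineer would, in place of code of your own. Each camera call takes 0.05 s, during which the arm holds its last target. There are 200 camera calls.

## Working session

There is one attempt and no reset: what is moved stays moved. The work goes in short steps, Python scripts to look and compute and a shell command to move; the robot and the scene stay as the last step left them, time stands still between calls to the robot, and variables do not carry over. Pictures are saved under pics/ and viewed, at most 10 in all, crops included, and the job is handed in when it is done.

```bash
mkdir -p pics
cat > h.py <<'E'
from station import *
import numpy as np, cv2
from scipy.spatial.transform import Rotation as R
def rot(a):
    a=np.array(a,float)
    return a if a.shape==(3,3) else R.from_quat(a,scalar_first=True).as_matrix()
def ray(p,u,v):
    K=np.array(p["K"]); d=np.linalg.solve(K,[u,v,1]); return np.array(p["origin"]), rot(p["attitude"])@np.array([d[0],-d[1],-d[2]])
def onz(p,u,v,z):
    o,d=ray(p,u,v); return o+d*(z-o[2])/d[2]
def proj(p,X):
    c=rot(p["attitude"]).T@(np.array(X)-p["origin"]); k=np.array(p["K"])@np.array([c[0],-c[1],-c[2]]); return k[:2]/k[2]
def two(p,a,q,b):
    o1,d1=ray(p,*a);o2,d2=ray(q,*b)
    s=np.linalg.lstsq(np.c_[d1,-d2],o2-o1,rcond=None)[0]
    A=o1+s[0]*d1;B=o2+s[1]*d2
    return (A+B)/2,np.linalg.norm(A-B)
def tool():
    o=get_obs(); return np.array(o["eef_pos"]),rot(o["tool_rot"])
E
python3 - <<'E'
from h import *
for n in ("side","top"):
    p=camera_params(n); print(n,p)
    cv2.imwrite(f"pics/{n}0.png",cv2.resize(read_camera(n)[:,:,::-1],(800,600),interpolation=cv2.INTER_CUBIC)); np.save(n+"0.npy",read_camera(n))
print(get_obs())
E
```

```text
side {'K': array([[495.01098757,   0.        , 267.69834128],
       [  0.        , 495.01098757, 185.78335349],
       [  0.        ,   0.        ,   1.        ]]), 'origin': array([0.20040504, 1.00846127, 0.95442548]), 'attitude': array([-0.16356299, -0.08015277,  0.42819243,  0.88514062])}
top {'K': array([[404.4982445 ,   0.        , 260.02986455],
       [  0.        , 404.4982445 , 193.73615745],
       [  0.        ,   0.        ,   1.        ]]), 'origin': array([0.52441764, 0.01143069, 1.20636896]), 'attitude': array([ 0.71111652,  0.00863039, -0.02679119, -0.70251053])}
{'t': 0.2, 'q': array([ 1.02894094,  0.47750899,  0.02238621,  1.55604566, -0.01148811,
        1.109291  , -0.08309081]), 'joint_vel': array([-0.00186789, -0.00139047, -0.00101971, -0.00247622,  0.0002263 ,
       -0.00033391,  0.00154195]), 'joint_torque': array([-1.97291488e-04, -5.96283960e+01,  1.60698574e+00, -2.81178170e+01,
        1.24638315e-02,  7.07213738e-03, -1.52124090e-05]), 'eef_pos': array([ 0.28351876, -0.61217929,  0.2306932 ]), 'tool_rot': array([-5.36044624e-04,  9.76574027e-01,  2.15180981e-01, -1.69388169e-04]), 'contact_force': array([-0.60889516, -0.33487757, -0.12187829]), 'torque': array([0.02064168, 0.01590258, 0.01378974]), 'grasp_force': 0.0, 'gripper_width': 0.9971219307930985}
```

View pics/side0.png

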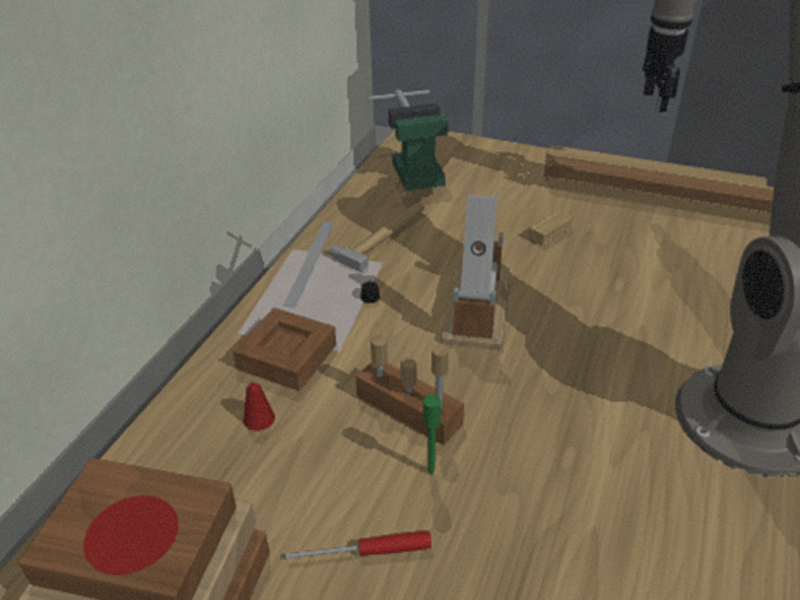

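View pics/top0.png

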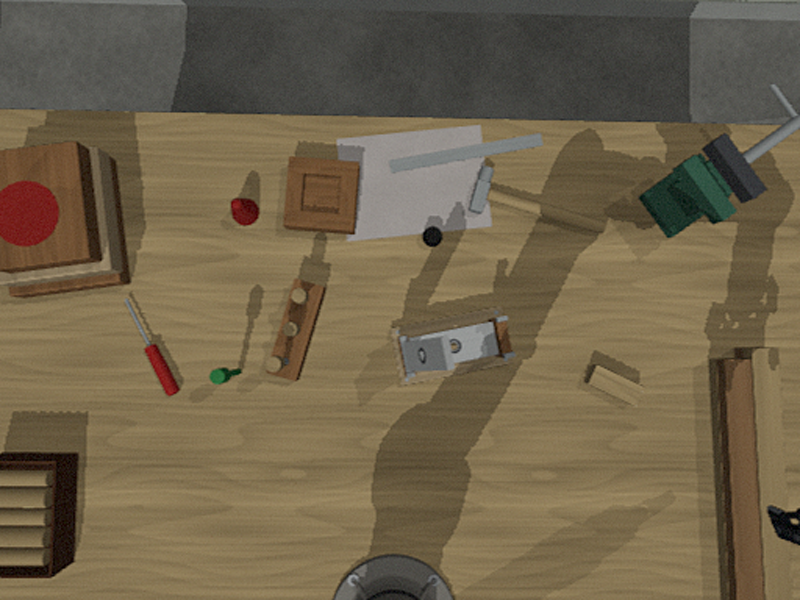

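Side view: the jig is around (475,280) with the leaf raised. The rods are at (379,350), (408,370) and (440,358), and the green look-alike is at (432,430). Top view: the rods are at (299,296), (291,329) and (273,366), and the jig is at (455,345). I'll make one enlarged crop for precision.

Run:
```python
from h import *
t=np.load("top0.npy")[:,:,::-1];s=np.load("side0.npy")[:,:,::-1]
a=cv2.resize(t[175:250,165:335],(800,353),interpolation=cv2.INTER_CUBIC)   # x4.706
b=cv2.resize(s[120:285,225:330],None,fx=2.35,fy=2.35)  
b=cv2.resize(s[210:275,225:305],(300,244),interpolation=cv2.INTER_CUBIC) # x3.75
c=cv2.resize(s[120:225,280:328],(112,245),interpolation=cv2.INTER_CUBIC)
c=cv2.resize(s[120:225,270:340],None,fx=2.33,fy=2.33,interpolation=cv2.INTER_CUBIC)[:247]
o=np.zeros((600,800,3),np.uint8);o[:353]=a;o[353:597,:300]=b;o[353:353+c.shape[0],320:320+c.shape[1]]=c
cv2.imwrite("pics/crop.png",o)
```

```text
(no output)
```

View pics/crop.png

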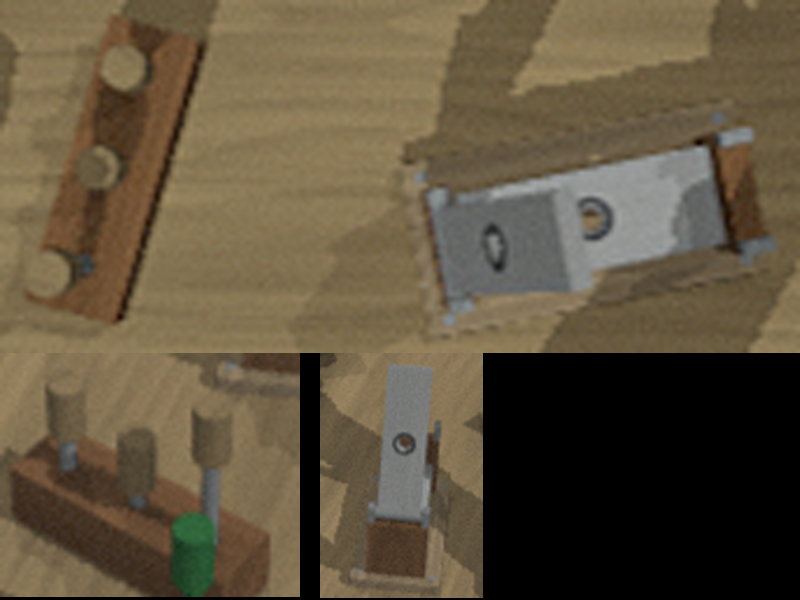

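Run:
```python
from h import *
T=camera_params("top");S=camera_params("side")
tp=lambda X,Y:(165+(X+.5)/4.706-.5,175+(Y+.5)/4.706-.5)
sp=lambda X,Y:(225+(X+.5)/3.75-.5,210+(Y-353+.5)/3.75-.5)
jp=lambda X,Y:(270+(X-320+.5)/2.33-.5,120+(Y-353+.5)/2.33-.5)
for n,a,b in (("far",(123,67),(67,387)),("mid",(98,167),(137,437)),("near",(47,272),(212,410))):
    print(n,two(T,tp(*a),S,sp(*b)))
rk=np.array([onz(T,*tp(*c),.05) for c in ((113,17),(200,43),(120,320),(28,295))]);print("rack",rk,rk.mean(0))
jb=onz(T,*tp(595,218),.062);print("lower",jb)
print("leaf end",two(T,tp(563,242),S,jp(411,367)),"ub",two(T,tp(495,247),S,jp(403,443)))
# prong/hinge sides
for c in ((736,135),(757,245)):print("prong",onz(T,*tp(*c),.12))
print("board", [onz(T,*tp(*c),.016) for c in ((410,158),(437,330))])
for c in ((437,195),(460,310)): print("hinge",onz(T,*tp(*c),.112))
for nm,z in (("green",.15),):pass
p,r=tool();print(p,r.round(3))
c=camera_params("wrist");print(c, (r.T@(np.array(c["origin"])-p)).round(3))
```

```text
far (array([0.59057619, 0.17005837, 0.11930281]), np.float64(0.0015220133311225014))
mid (array([0.53394536, 0.18525824, 0.10609061]), np.float64(0.0022793999141804645))
near (array([0.47623211, 0.2024344 , 0.16429819]), np.float64(0.0022492042197268325))
rack [[0.62434232 0.18654161 0.05      ]
 [0.60923723 0.13362966 0.05      ]
 [0.4414215  0.17862944 0.05      ]
 [0.45585635 0.23406009 0.05      ]] [0.53271435 0.1832152  0.05      ]
lower [ 0.5060729  -0.10630799  0.062     ]
leaf end (array([ 0.49867761, -0.06850789,  0.27443068]), np.float64(0.0022799708211683244)) ub (array([ 0.49398394, -0.03921869,  0.19072374]), np.float64(0.0038786664536045474))
prong [ 0.5553727  -0.18097703  0.12      ]
prong [ 0.49262855 -0.19328237  0.12      ]
board [array([0.54146452, 0.0051118 , 0.016     ]), array([ 0.43469396, -0.01302857,  0.016     ])]
hinge [ 0.51904403 -0.01014269  0.112     ]
hinge [ 0.45344946 -0.02409242  0.112     ]
[ 0.28351876 -0.61217929  0.2306932 ] [[ 0.907  0.42  -0.001]
 [ 0.42  -0.907  0.001]
 [-0.    -0.001 -1.   ]]
{'K': array([[308.73881302,   0.        , 258.69214329],
       [  0.        , 308.73881302, 190.62200537],
       [  0.        ,   0.        ,   1.        ]]), 'origin': array([ 0.34683136, -0.58232878,  0.37309166]), 'attitude': array([ 0.83434971, -0.11701072,  0.07502075, -0.53342379])} [ 0.07  -0.001 -0.142]
```

The longest rod is the one nearest the robot, at about (0.476, 0.202). The jig yaw is about 12° and the leaf angle about 1.23 rad. I'll move to the +y side of the leaf, fingers shut, tool y along the jig's -y.

```bash
python3 -m jog '[{"z":-0.05},{"x":0.02,"y":-0.02,"z":-0.1,"az":0.1},{"x":0.05,"y":-0.055,"z":-0.129,"az":0.224},{"x":0.441,"y":-0.482,"z":-0.129,"az":0.224},{"x":0.441,"y":-0.482,"z":-0.129,"az":0.224},{"x":0.441,"y":-0.482,"z":-0.129,"az":0.224},{"x":0.441,"y":-0.482,"z":-0.129,"az":0.224},{"x":0.441,"y":-0.482,"z":-0.129,"az":0.224},{"x":0.441,"y":-0.482,"z":-0.129,"az":0.224},{"x":0.441,"y":-0.482,"z":-0.129,"az":0.224},{"x":0.441,"y":-0.482,"z":-0.129,"az":0.224},{"x":0.441,"y":-0.482,"z":-0.129,"az":0.224}]' 0 40; python3 -c "
from h import *
p,r=tool();print(p,r.round(3),(r.T@(np.array([.481,.011,.36])-p)).round(3),get_obs()['q'].round(2))"
```

```text
[ 0.28351876 -0.61217929  0.2306932 ] [[ 0.907  0.42  -0.001]
 [ 0.42  -0.907  0.001]
 [-0.    -0.001 -1.   ]] [ 0.441 -0.483 -0.129] [ 1.03  0.48  0.02  1.56 -0.01  1.11 -0.08]validation failed for argument at $[0]...
```

```bash
python3 -m jog '[{"x":0,"y":0,"z":-0.05,"ax":0,"ay":0,"az":0},{"x":0.02,"y":-0.02,"z":-0.1,"ax":0,"ay":0,"az":0.1},{"x":0.05,"y":-0.055,"z":-0.129,"ax":0,"ay":0,"az":0.224},{"x":0.441,"y":-0.482,"z":-0.129,"ax":0,"ay":0,"az":0.224},{"x":0.441,"y":-0.482,"z":-0.129,"ax":0,"ay":0,"az":0.224},{"x":0.441,"y":-0.482,"z":-0.129,"ax":0,"ay":0,"az":0.224},{"x":0.441,"y":-0.482,"z":-0.129,"ax":0,"ay":0,"az":0.224},{"x":0.441,"y":-0.482,"z":-0.129,"ax":0,"ay":0,"az":0.224},{"x":0.441,"y":-0.482,"z":-0.129,"ax":0,"ay":0,"az":0.224},{"x":0.441,"y":-0.482,"z":-0.129,"ax":0,"ay":0,"az":0.224},{"x":0.441,"y":-0.482,"z":-0.129,"ax":0,"ay":0,"az":0.224},{"x":0.441,"y":-0.482,"z":-0.129,"ax":0,"ay":0,"az":0.224}]' 0 40; python3 -c "
from h import *
p,r=tool();print(p,r.round(3),(r.T@(np.array([.481,.011,.36])-p)).round(3),get_obs()['q'].round(2))"
```

```text
t: 1.4
eef_pos: [0.4396, -0.1194, 0.359]
tool_rot: [0.0, 0.995, 0.105, 0.0]
contact_force: [2.0, -0.5, 0.3]
gripper_width: -0.001
grasp_force: 0.0
[ 0.43956852 -0.11939206  0.35899195] [[ 0.978  0.208  0.   ]
 [ 0.208 -0.978 -0.   ]
 [ 0.     0.001 -1.   ]] [ 0.068 -0.119 -0.001] [ 0.43  0.02 -0.31  1.86  0.01  1.26 -1.24]
```

```bash
python3 -m jog '[{"x":0.034,"y":-0.06,"z":0,"ax":0,"ay":0,"az":0},{"x":0.068,"y":-0.119,"z":0,"ax":0,"ay":0,"az":0},{"x":0.068,"y":-0.119,"z":0,"ax":0,"ay":0,"az":0},{"x":0.068,"y":-0.119,"z":0,"ax":0,"ay":0,"az":0},{"x":0.068,"y":-0.119,"z":0.04,"ax":0,"ay":0,"az":0},{"x":0.068,"y":-0.119,"z":0.08,"ax":0,"ay":0,"az":0},{"x":0.068,"y":-0.119,"z":0.115,"ax":0,"ay":0,"az":0},{"x":0.068,"y":-0.119,"z":0.115,"ax":0,"ay":0,"az":0},{"x":0.068,"y":-0.119,"z":0.115,"ax":0,"ay":0,"az":0}]'; python3 -c "
from h import *
p,r=tool()
H=np.array([.4877,-.020,.106])
def t(th,rr): # corner offset 13 mm toward +y
    y=-(rr*np.cos(th)-.006*np.sin(th))+.013; z=rr*np.sin(th)+.006*np.cos(th)
    return H+np.array([-.208*y,.978*y,z])
for th in (1.3,1.2,1.1,1.0,.9,.8,.7,.6,.5,.4,.3,.2,.1,0): print(th,(r.T@(t(th,.148)-p)).round(3))
cv2.imwrite('pics/w1.png',read_camera('wrist')[:,:,::-1])"
```

```text
t: 2.3
eef_pos: [0.4813, 0.0088, 0.2444]
tool_rot: [-0.0, 0.995, 0.104, -0.0]
contact_force: [0.6, 0.7, 1.0]
gripper_width: -0.001
grasp_force: 0.0
1.3 [ 0.     0.05  -0.006]
1.2 [ 0.     0.064 -0.002]
1.1 [0.    0.078 0.004]
1.0 [0.    0.091 0.011]
0.9 [0.    0.104 0.019]
0.8 [0.    0.115 0.028]
0.7 [0.    0.126 0.038]
0.6 [0.    0.135 0.05 ]
0.5 [0.    0.143 0.062]
0.4 [0.    0.15  0.075]
0.3 [0.    0.156 0.089]
0.2 [0.    0.16  0.103]
0.1 [0.    0.163 0.118]
0 [0.    0.164 0.132]
```

View pics/w1.png

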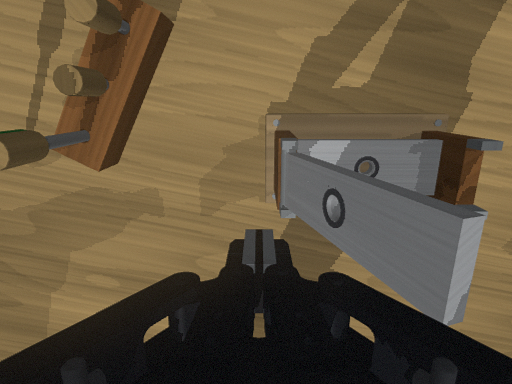

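The wrist view shows the fingers (258,250) clear beside the raised leaf, with the catch free at (460,150). I'll push along the arc.

```bash
python3 -m jog '[{"x":0,"y":0.03,"z":-0.004,"ax":0,"ay":0,"az":0},{"x":0,"y":0.05,"z":-0.004,"ax":0,"ay":0,"az":0},{"x":0,"y":0.064,"z":-0.002,"ax":0,"ay":0,"az":0},{"x":0,"y":0.078,"z":0.004,"ax":0,"ay":0,"az":0},{"x":0,"y":0.091,"z":0.011,"ax":0,"ay":0,"az":0},{"x":0,"y":0.104,"z":0.019,"ax":0,"ay":0,"az":0},{"x":0,"y":0.115,"z":0.028,"ax":0,"ay":0,"az":0},{"x":0,"y":0.126,"z":0.038,"ax":0,"ay":0,"az":0},{"x":0,"y":0.135,"z":0.05,"ax":0,"ay":0,"az":0},{"x":0,"y":0.143,"z":0.062,"ax":0,"ay":0,"az":0},{"x":0,"y":0.15,"z":0.075,"ax":0,"ay":0,"az":0},{"x":0,"y":0.15,"z":0.075,"ax":0,"ay":0,"az":0}]'; python3 -m jog '[{"x":0,"y":0.006,"z":0.014,"ax":0,"ay":0,"az":0},{"x":0,"y":0.01,"z":0.028,"ax":0,"ay":0,"az":0},{"x":0,"y":0.012,"z":0.04,"ax":0,"ay":0,"az":0},{"x":0,"y":0.012,"z":0.047,"ax":0,"ay":0,"az":0},{"x":0,"y":0.012,"z":0.052,"ax":0,"ay":0,"az":0},{"x":0,"y":0.012,"z":0.055,"ax":0,"ay":0,"az":0}]'
```

```text
t: 3.55
eef_pos: [0.5111, -0.1384, 0.1664]
tool_rot: [-0.001, 0.995, 0.104, -0.002]
contact_force: [-0.2, 0.7, -0.5]
gripper_width: 0.0
grasp_force: 0.0
t: 4.15
eef_pos: [0.5149, -0.149, 0.1133]
tool_rot: [-0.0, 0.994, 0.105, -0.0]
contact_force: [-0.1, -0.1, 0.5]
gripper_width: -0.003
grasp_force: 0.1
```

```bash
python3 -m jog '[{"x":0,"y":0,"z":0.002,"ax":0,"ay":0,"az":0},{"x":0,"y":0,"z":0.003,"ax":0,"ay":0,"az":0},{"x":0,"y":0,"z":0.003,"ax":0,"ay":0,"az":0}]';python3 -m jog '[{"x":0,"y":0,"z":-0.03,"ax":0,"ay":0,"az":0},{"x":0,"y":0,"z":-0.07,"ax":0,"ay":0,"az":0},{"x":0,"y":-0.03,"z":-0.1,"ax":0,"ay":0,"az":0},{"x":0,"y":-0.08,"z":-0.13,"ax":0,"ay":0,"az":0},{"x":0,"y":-0.13,"z":-0.15,"ax":0,"ay":0,"az":0},{"x":0,"y":-0.13,"z":-0.15,"ax":0,"ay":0,"az":0},{"x":0,"y":-0.13,"z":-0.15,"ax":0,"ay":0,"az":0}]' 1
python3 - <<'E'
from h import *
a=read_camera('wrist')[:,:,::-1]; p=camera_params('wrist')
b=read_camera('side')[:,:,::-1][110:240,230:400]
np.save('w2.npy',a)
o=np.zeros((600,800,3),np.uint8); o[:384,:512]=a; o[384:384+195,:255]=cv2.resize(b,(255,195)); cv2.imwrite('pics/w2.png',o)
print(p['origin'],p['attitude']); t,r=tool(); print(t)
E
```

```text
t: 4.45
eef_pos: [0.5151, -0.149, 0.112]
tool_rot: [0.0, 0.994, 0.105, 0.0]
contact_force: [-4.3, 1.3, 9.8]
gripper_width: 0.005
grasp_force: 4.7
t: 5.15
eef_pos: [0.4884, -0.0198, 0.2623]
tool_rot: [0.0, 0.994, 0.107, 0.002]
contact_force: [1.3, -1.1, 0.3]
gripper_width: 0.995
grasp_force: 0.0
[ 0.55605118 -0.00671562  0.40366897] [ 0.76995444 -0.10803612  0.08638254 -0.62292569]
[ 0.48786949 -0.02329576  0.26045524]
```

View pics/w2.png

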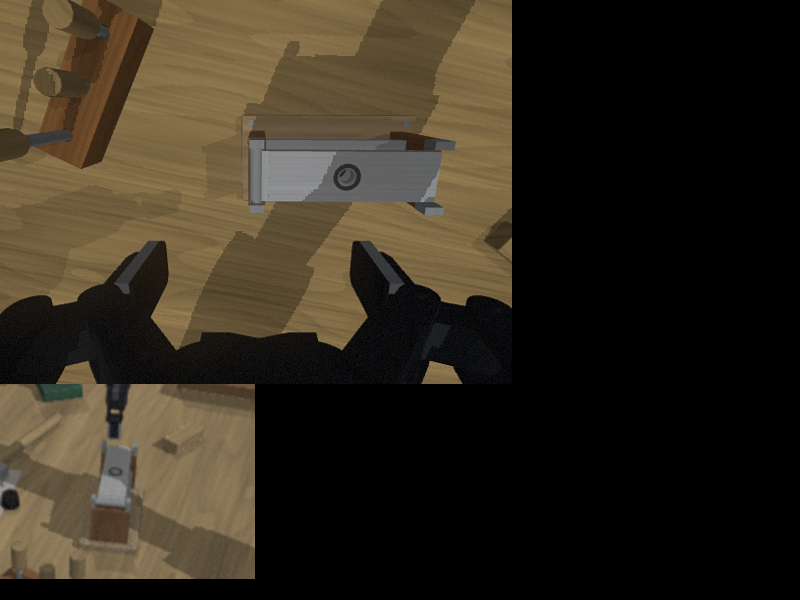

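The leaf is shut: it is level between the prongs, with TCP contact at z = 0.112 and the upper bushing at (347,177). Next I'll measure the bushing and go above the long rod.

```bash
python3 -m jog '[{"x":0.007,"y":-0.045,"z":0,"ax":0,"ay":0,"az":0},{"x":0.014,"y":-0.09,"z":0,"ax":0,"ay":0,"az":0},{"x":0.021,"y":-0.135,"z":0,"ax":0,"ay":0,"az":0},{"x":0.028,"y":-0.18,"z":0,"ax":0,"ay":0,"az":0},{"x":0.035,"y":-0.222,"z":0,"ax":0,"ay":0,"az":0},{"x":0.035,"y":-0.222,"z":0.03,"ax":0,"ay":0,"az":0},{"x":0.035,"y":-0.222,"z":0.06,"ax":0,"ay":0,"az":0},{"x":0.035,"y":-0.222,"z":0.06,"ax":0,"ay":0,"az":0},{"x":0.035,"y":-0.222,"z":0.06,"ax":0,"ay":0,"az":0}]'
python3 - <<'E'
from h import *
T=camera_params('top');t=read_camera('top')[:,:,::-1]
p=camera_params('wrist'); a=read_camera('wrist')[:,:,::-1]; np.save('w3.npy',a)
print(tool()[0],camera_params('wrist')['origin']-p['origin'])
# bushing ring: dark circles
def ring(g,c,h,thr):
    c=np.round(c).astype(int); s=g[c[1]-h:c[1]+h+1,c[0]-h:c[0]+h+1]
    m=(s<thr*np.median(s)).astype(np.uint8); k,_=cv2.findContours(m,cv2.RETR_EXTERNAL,cv2.CHAIN_APPROX_NONE)
    k=max(k,key=cv2.contourArea); e=cv2.minEnclosingCircle(k); return np.array(e[0])+c-h,e[1],cv2.contourArea(k)
W2=np.array([.55605118,-.00671562,.40366897]); P2=dict(K=p['K'],origin=W2,attitude=np.array([0.76995444,-0.10803612,0.08638254,-0.62292569]))
g=cv2.cvtColor(np.load('w2.npy'),cv2.COLOR_BGR2GRAY)
r=ring(g,(347,177),22,.7); print(r,'wrist',onz(P2,*r[0],.112))
gt=cv2.cvtColor(t,cv2.COLOR_BGR2GRAY); c=proj(T,(.506,-.106,.112)); print(c)
try: r=ring(gt,c,6,.75); print(r,'top',onz(T,*r[0],.112))
except Exception as e: print(e)
o=np.zeros((600,800,3),np.uint8);o[:384,:512]=a;c=c.astype(int)
o[384:584,:200]=cv2.resize(t[c[1]-12:c[1]+13,c[0]-12:c[0]+13],(200,200))
cv2.imwrite('pics/w3.png',o)
print(p['attitude'])
E
```

```text
t: 6.15
eef_pos: [0.4763, 0.2007, 0.2002]
tool_rot: [0.0, 0.995, 0.104, -0.001]
contact_force: [0.3, -0.2, 0.4]
gripper_width: 1.0
grasp_force: 0.0
[0.47716776 0.2017914  0.20186163] [4.34817378e-05 3.64346192e-04 6.95137382e-04]
(array([346.66891861, 176.43243217]), 13.908075332641602, 533.0) wrist [ 0.50668499 -0.1050059   0.112     ]
[292.82096101 221.27369982]
(array([292.0454545 , 221.31818199]), 4.77823543548584, 59.0) top [ 0.50585662 -0.10389727  0.112     ]
[ 0.76879889 -0.10793229  0.0873096  -0.62424027]
```

View pics/w3.png

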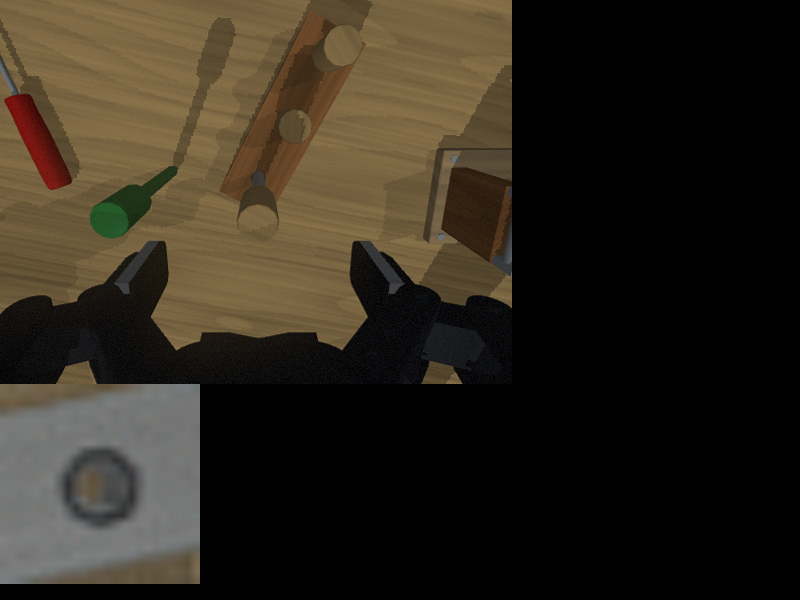

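The handle top is centred at (258,221), between the fingers, with the green look-alike at (110,220) outside them.

Run:
```python
from h import *
p=camera_params('wrist'); X=onz(p,258,221,.170); t,r=tool(); T=camera_params('top')
print(X, t, (r.T@(X-t)).round(4), 'green',onz(T,139.6,240.5,.18))
```

```text
[0.477854   0.20294636 0.17      ] [0.47716776 0.2017914  0.20186163] [ 0.0009 -0.001   0.0319] green [0.45478013 0.28605434 0.18      ]
```

```bash
python3 -m jog '[{"x":0.001,"y":-0.001,"z":0,"ax":0,"ay":0,"az":0},{"x":0.001,"y":-0.001,"z":0,"ax":0,"ay":0,"az":0},{"x":0.001,"y":-0.001,"z":0.025,"ax":0,"ay":0,"az":0},{"x":0.001,"y":-0.001,"z":0.05,"ax":0,"ay":0,"az":0},{"x":0.001,"y":-0.001,"z":0.068,"ax":0,"ay":0,"az":0},{"x":0.001,"y":-0.001,"z":0.068,"ax":0,"ay":0,"az":0}]' 0.6; python3 -m jog '[{"x":0,"y":0,"z":0,"ax":0,"ay":0,"az":0},{"x":0,"y":0,"z":0,"ax":0,"ay":0,"az":0},{"x":0,"y":0,"z":0,"ax":0,"ay":0,"az":0},{"x":0,"y":0,"z":0,"ax":0,"ay":0,"az":0},{"x":0,"y":0,"z":0,"ax":0,"ay":0,"az":0},{"x":0,"y":0,"z":0,"ax":0,"ay":0,"az":0},{"x":0,"y":0,"z":0,"ax":0,"ay":0,"az":0},{"x":0,"y":0,"z":0,"ax":0,"ay":0,"az":0}]' 0 60
```

```text
t: 6.85
eef_pos: [0.4755, 0.2027, 0.1312]
tool_rot: [0.001, 0.994, 0.105, -0.002]
contact_force: [0.1, -0.3, -0.1]
gripper_width: 0.603
grasp_force: 0.0
t: 7.65
eef_pos: [0.4778, 0.2038, 0.1342]
tool_rot: [-0.0, 0.995, 0.105, 0.001]
contact_force: [-1.2, -0.8, 5.9]
gripper_width: 0.288
grasp_force: 58.8
```

```bash
python3 -m jog '[{"x":0,"y":0,"z":-0.01,"ax":0,"ay":0,"az":0},{"x":0,"y":0,"z":-0.025,"ax":0,"ay":0,"az":0},{"x":0,"y":0,"z":-0.045,"ax":0,"ay":0,"az":0},{"x":0,"y":0,"z":-0.08,"ax":0,"ay":0,"az":0},{"x":0,"y":0,"z":-0.12,"ax":0,"ay":0,"az":0},{"x":0,"y":0,"z":-0.15,"ax":0,"ay":0,"az":0},{"x":0,"y":0,"z":-0.15,"ax":0,"ay":0,"az":0},{"x":0,"y":0,"z":-0.15,"ax":0,"ay":0,"az":0}]'; python3 -c "
from h import *
p,r=tool();print(p,(r.T@(np.array([.5065,-.105,.284])-p)).round(4),get_obs()['grasp_force'])"
```

```text
t: 8.45
eef_pos: [0.4766, 0.2036, 0.2835]
tool_rot: [-0.0, 0.994, 0.105, 0.001]
contact_force: [-0.5, 0.6, -1.5]
gripper_width: 0.285
grasp_force: 59.0
[0.47660522 0.20360376 0.28349334] [-0.035   0.3081 -0.0006] 59.03739809989929
```

```bash
python3 -m jog '[{"x":-0.003,"y":0.03,"z":0,"ax":0,"ay":0,"az":0},{"x":-0.008,"y":0.07,"z":0,"ax":0,"ay":0,"az":0},{"x":-0.013,"y":0.115,"z":0,"ax":0,"ay":0,"az":0},{"x":-0.018,"y":0.16,"z":0,"ax":0,"ay":0,"az":0},{"x":-0.023,"y":0.205,"z":0,"ax":0,"ay":0,"az":0},{"x":-0.028,"y":0.25,"z":0,"ax":0,"ay":0,"az":0},{"x":-0.032,"y":0.285,"z":0,"ax":0,"ay":0,"az":0},{"x":-0.035,"y":0.308,"z":0,"ax":0,"ay":0,"az":0},{"x":-0.035,"y":0.308,"z":0,"ax":0,"ay":0,"az":0},{"x":-0.035,"y":0.308,"z":0.02,"ax":0,"ay":0,"az":0},{"x":-0.035,"y":0.308,"z":0.03,"ax":0,"ay":0,"az":0},{"x":-0.035,"y":0.308,"z":0.03,"ax":0,"ay":0,"az":0}]'
python3 - <<'E'
from h import *
w=read_camera('wrist')[:,:,::-1];P=camera_params('wrist');s=read_camera('side')[:,:,::-1];S=camera_params('side')
p,r=tool();print(p,r.round(4))
c=proj(S,(.5065,-.105,.16)).astype(int);d=proj(P,(.5065,-.105,.13)).astype(int);print(c,d)
np.save('w4.npy',w);np.save('s4.npy',s)
o=np.zeros((400,800,3),np.uint8)
o[:,:400]=cv2.resize(w[d[1]-50:d[1]+50,d[0]-50:d[0]+50],(400,400),interpolation=cv2.INTER_CUBIC)
o[:,400:]=cv2.resize(s[c[1]-40:c[1]+40,c[0]-40:c[0]+40],(400,400),interpolation=cv2.INTER_CUBIC)
cv2.imwrite('pics/z4.png',o)
import pickle;pickle.dump((P,S,c,d),open('c4.pkl','wb'))
E
```

```text
t: 9.65
eef_pos: [0.5049, -0.1041, 0.2504]
tool_rot: [-0.001, 0.994, 0.105, -0.002]
contact_force: [-0.3, -0.5, -1.4]
gripper_width: 0.285
grasp_force: 59.2
[ 0.50637525 -0.10432912  0.25249632] [[ 9.778e-01  2.094e-01 -1.100e-03]
 [ 2.094e-01 -9.778e-01  4.000e-04]
 [-1.000e-03 -6.000e-04 -1.000e+00]]
[308 153] [260 183]
```

View pics/z4.png

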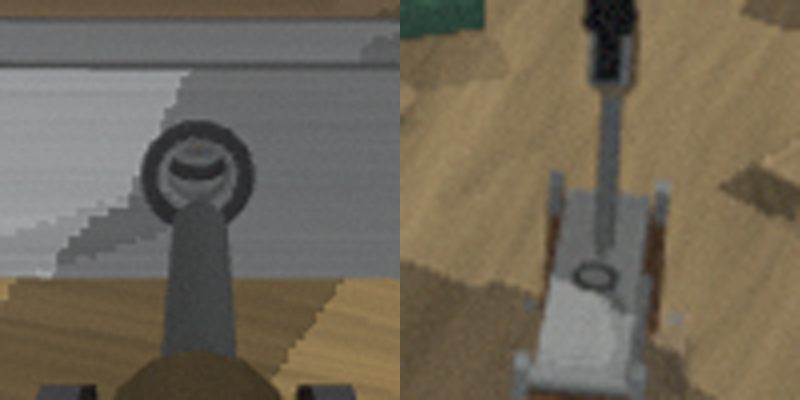

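Run:
```python
from h import *
import pickle;P,S,c,d=pickle.load(open('c4.pkl','rb'))
wp=lambda X,Y:(d[0]-50+(X+.5)/4-.5,d[1]-50+(Y+.5)/4-.5)
sp=lambda X,Y:(c[0]-40+(X-400+.5)/5-.5,c[1]-40+(Y+.5)/5-.5)
B=onz(P,*wp(197.5,176),.112)
for z in (.1255,.1285): 
  t=onz(P,*wp(202,211),z); print('wrist tip',t)
t2,e=two(P,wp(202,211),S,sp(606,255));print('two',t2,e)
b2,e=two(P,wp(197.5,176),S,sp(597,278));print('bush two',b2,e,'wrist',B)
# side: horizontal offset using planes
print('side bush',onz(S,*sp(597,278),.112),'side tip',onz(S,*sp(606,255),.1285))
g=onz(P,*wp(202,211),.1285)-B; p,r=tool();print('shift needed tool', (r.T@-g).round(4))
# shank axis: base at handle bottom in wrist
print('axis px at handle z', proj(P,p+[0,0,-.009]), 'seen', wp(199,355))
```

```text
wrist tip [ 0.50342613 -0.10530918  0.1255    ]
wrist tip [ 0.50421787 -0.10512791  0.1285    ]
two [ 0.50360314 -0.10528396  0.12640978] 0.00013488218566132956
bush two [ 0.50755219 -0.1033993   0.11038593] 4.8919706200822704e-05 wrist [ 0.50795467 -0.10330744  0.112     ]
side bush [ 0.50694537 -0.10129057  0.112     ] side tip [ 0.50278563 -0.10252415  0.1285    ]
shift needed tool [ 0.0041 -0.001   0.0165]
axis px at handle z [260.2978099  237.89430869] seen (np.float64(259.375), np.float64(221.375))
```

Run:
```python
from h import *
import pickle;P,S,c,d=pickle.load(open('c4.pkl','rb'))
s=np.load('s4.npy')
t=np.array([.5036,-.1045,.127])
g=cv2.cvtColor(cv2.resize(s[c[1]-40:c[1]+40,c[0]-40:c[0]+40],(400,400),interpolation=cv2.INTER_CUBIC),cv2.COLOR_BGR2GRAY).astype(int)
for z in (0,.03,.06,.09,.105):
    u=(proj(S,t+[0,0,z])-c+40+.5)*5-.5; row=int(u[1]); print(u.round(1), end=' ')
    # shank edges: strongest -/+ gradients near
    L=g[row-2:row+3].mean(0); x0=int(u[0]); D=np.gradient(cv2.GaussianBlur(L[None],(9,1),0)[0])
    w=slice(x0-22,x0+22); print(x0-22+D[w].argmin(),x0-22+D[w].argmax())
```

```text
[205.5 254.9] 195 206
[208.2 211.7] 195 216
[210.9 167.3] 196 220
[213.7 121.7] 199 221
[215.1  98.4] 200 224
```

```bash
python3 -m jog '[{"x":0.0035,"y":-0.001,"z":0,"ax":0,"ay":0,"az":0},{"x":0.0035,"y":-0.001,"z":0.005,"ax":0,"ay":0,"az":0},{"x":0.0035,"y":-0.001,"z":0.01,"ax":0,"ay":0,"az":0},{"x":0.0035,"y":-0.001,"z":0.015,"ax":0,"ay":0,"az":0},{"x":0.0035,"y":-0.001,"z":0.02,"ax":0,"ay":0,"az":0},{"x":0.0035,"y":-0.001,"z":0.024,"ax":0,"ay":0,"az":0},{"x":0.0035,"y":-0.001,"z":0.024,"ax":0,"ay":0,"az":0},{"x":0.0035,"y":-0.001,"z":0.024,"ax":0,"ay":0,"az":0}]'; python3 -c "
from h import *
o=get_obs();print(o['eef_pos'],o['contact_force'],o['torque'])"
```

```text
t: 10.55
eef_pos: [0.5098, -0.1034, 0.2288]
tool_rot: [-0.0, 0.995, 0.105, -0.0]
contact_force: [0.7, 0.7, -1.1]
gripper_width: 0.291
grasp_force: 59.2
[ 0.50984615 -0.10335232  0.22875336] [ 0.65599527  0.74856408 -1.14424347] [-0.0017308  -0.00678503 -0.01457822]
```

```bash
python3 -m jog '[{"x":0,"y":0,"z":0.005,"ax":0,"ay":0,"az":0},{"x":0,"y":0,"z":0.01,"ax":0,"ay":0,"az":0},{"x":0,"y":0,"z":0.015,"ax":0,"ay":0,"az":0},{"x":0,"y":0,"z":0.02,"ax":0,"ay":0,"az":0},{"x":0,"y":0,"z":0.025,"ax":0,"ay":0,"az":0},{"x":0,"y":0,"z":0.03,"ax":0,"ay":0,"az":0},{"x":0,"y":0,"z":0.03,"ax":0,"ay":0,"az":0},{"x":0,"y":0,"z":0.03,"ax":0,"ay":0,"az":0}]'; python3 -c "
from h import *
o=get_obs();print(o['eef_pos'],o['contact_force'],o['torque'],o['grasp_force'])"
```

```text
t: 11.35
eef_pos: [0.5098, -0.1033, 0.1986]
tool_rot: [-0.0, 0.995, 0.105, -0.0]
contact_force: [-0.6, 0.5, -1.6]
gripper_width: 0.288
grasp_force: 59.3
[ 0.50980087 -0.10334341  0.19863568] [-0.61061775  0.48669782 -1.59510717] [0.11468771 0.13664871 0.0041141 ] 59.261199831962585
```

```bash
python3 -m jog '[{"x":0,"y":0,"z":0.005,"ax":0,"ay":0,"az":0},{"x":0,"y":0,"z":0.01,"ax":0,"ay":0,"az":0},{"x":0,"y":0,"z":0.015,"ax":0,"ay":0,"az":0},{"x":0,"y":0,"z":0.02,"ax":0,"ay":0,"az":0},{"x":0,"y":0,"z":0.02,"ax":0,"ay":0,"az":0},{"x":0,"y":0,"z":0.02,"ax":0,"ay":0,"az":0}]'; python3 -c "
from h import *
o=get_obs();print(o['eef_pos'],o['contact_force'],o['torque'],o['grasp_force'])"
```

```text
t: 11.95
eef_pos: [0.5098, -0.1034, 0.1786]
tool_rot: [-0.0, 0.995, 0.105, -0.0]
contact_force: [-0.9, 0.2, -0.9]
gripper_width: 0.288
grasp_force: 59.2
[ 0.50982343 -0.10341082  0.17861366] [-0.88825078  0.22671371 -0.91739304] [ 0.05368247  0.09268747 -0.02079095] 59.22058582305908
```

```bash
python3 -m jog '[{"x":0,"y":0,"z":0.005,"ax":0,"ay":0,"az":0},{"x":0,"y":0,"z":0.01,"ax":0,"ay":0,"az":0},{"x":0,"y":0,"z":0.015,"ax":0,"ay":0,"az":0},{"x":0,"y":0,"z":0.02,"ax":0,"ay":0,"az":0},{"x":0,"y":0,"z":0.022,"ax":0,"ay":0,"az":0},{"x":0,"y":0,"z":0.022,"ax":0,"ay":0,"az":0},{"x":0,"y":0,"z":0.022,"ax":0,"ay":0,"az":0},{"x":0,"y":0,"z":0.022,"ax":0,"ay":0,"az":0},{"x":0,"y":0,"z":0.022,"ax":0,"ay":0,"az":0}]'
python3 - <<'E'
from h import *
o=get_obs();print(o['eef_pos'],o['contact_force'],o['torque'],o['grasp_force'])
w=read_camera('wrist')[:,:,::-1];s=read_camera('side')[:,:,::-1]
S=camera_params('side');c=proj(S,(.5065,-.105,.1)).astype(int)
v=np.zeros((400,800,3),np.uint8);v[:300,:400]=cv2.resize(w,(400,300));v[:,400:]=cv2.resize(s[c[1]-50:c[1]+50,c[0]-50:c[0]+50],(400,400),interpolation=cv2.INTER_CUBIC)
cv2.imwrite('pics/z5.png',v)
E
```

```text
t: 12.85
eef_pos: [0.5098, -0.1033, 0.1569]
tool_rot: [0.0, 0.995, 0.105, 0.0]
contact_force: [-0.4, -0.0, -1.0]
gripper_width: 0.286
grasp_force: 59.2
[ 0.50983841 -0.10332215  0.15689789] [-0.38946415 -0.02912619 -0.96604718] [0.10903342 0.12691279 0.00302916] 59.22016382217407
```

View pics/z5.png

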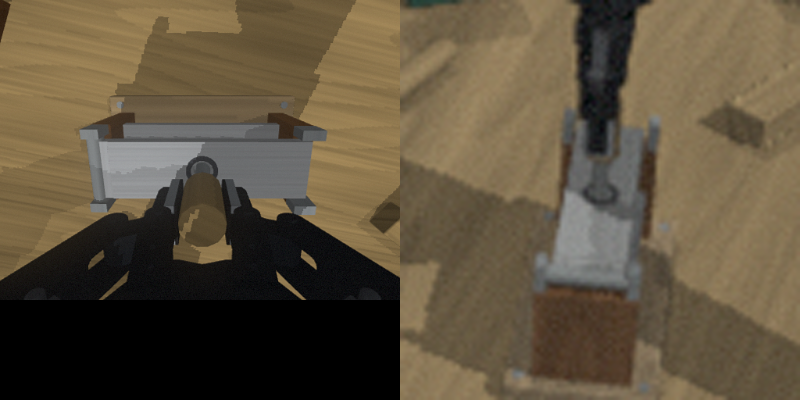

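The rod is in the upper bushing at (202,167). The leaf is shut and shank shows between leaf and handle. The wrist carries only the rod's weight, so the tip is at about z = 0.033, between the plate underside (0.050) and the board (0.016).

```bash
python3 -c "
from station import *
print(hand_in())"
```

```text
the job is handed in; nothing more can be done
None
```

I shut the leaf into its catch, then threaded the longest rod through both bushings and handed the job in with it still held. By the arm's pose its tip is about 33 mm above the bench, between the plate and the base board; the cameras could not see the tip itself.

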